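# Seat the gold valve and start the measurement

### The job

On the three-lane measuring cradle, gently push the gold-coloured valve along its lane with the fingertips until its stem is fully home against the red stop bar, leaving it lying in its lane. Then gently press the green button on the control box all the way down, let it come up again and move clear. Leave the other valves and the amber and red buttons alone.

Things in the scene. Friction and masses are not known exactly. Their poses are not given: they have to be found in the camera images.
- cradle: Fixed cradle on a dark plate 220 x 230 x 12 mm, any yaw to 17 deg. Origin: surface level, middle lane. x runs level along the lanes, the pushing direction; z up. Lanes at y = -70, 0, 70 mm: V-rails on blue blocks, x = -28 to 60 mm, holding stems with axes 50 mm above the surface. A keeper bar crosses over the stems (x = 36 to 48, 56 to 64 mm high); aluminium back plate at x = 113, 70 mm high
- stop (a point): Middle of the red stop bar's near face at rest: cradle x = 85 mm, 50 mm high. The bar (200 mm along y, 35 to 65 mm high) crosses the ends of all lanes and is sprung: gives up to 5 mm in +x (2.5 N to start, 7.5 N fully in, damped) and returns. A valve is home when its tip touches it at rest: tip at cradle x = 85 mm, head face at cradle x = -45 mm
- valve_gold: Gold-coloured engine valve, 85 g, loose in any of the lanes: 130 mm long, flat head 30 mm across, 3 mm thick at the rim, tapering within 10 mm to an 8 mm stem. Origin: centre of the head's flat outer face, 50 mm above the surface; x along the stem to the stop bar; may roll about x. Head towards the robot. Starts 12 to 28 mm short of home; slides at under 2 N after a first knock of 5 to 10 N
- valve_gold_tip (a point): Centre of the end of the gold valve's stem, 130 mm along its x
- valve_bright: Bright steel valve of the same shape, lying in another lane; origin at the head's face. Leave alone
- valve_dark: Black valve of the same shape, lying in another lane; origin at the head's face. Leave alone
- standing_a: Bright steel valve of the same shape standing loose on its head on the surface, 130 mm tall; origin under its head, z up. Leave alone
- standing_b: A second such valve standing on its head, 130 mm tall; origin under its head, z up. Leave alone
- control_box: Fixed white control box 85 (x) x 215 (y) x 45 (z) mm on the surface; origin at the surface under its centre, y along the row of buttons. It carries three buttons in a row at y = -65, 0, +65 mm, in any order
- button_green_base: Round dark housing (44 mm across, 12 mm high) of the green button, with the button in it; origin at its underside's centre, on the box's top, 45 mm above the surface
- button_green_top (a point): Centre of the top of the green button (28 mm across); 67 mm above the surface when up; pressed straight down
- button_green (a joint): Travel of the green button in m: 0 up, 0.006 fully down; sprung, about 1.5 N to start and 5 N fully down; springs up when let go
- button_amber_top (a point): Centre of the top of the amber button, same size. Leave alone
- button_amber (a joint): Travel of the amber button in m: 0 up, 0.006 fully down
- button_red_top (a point): Centre of the top of the red button, same size. Leave alone
- button_red (a joint): Travel of the red button in m: 0 up, 0.006 fully down

How it is judged:
On the way, in this order (a step that is already met when the one before it is completed fails the run):
1. the gold valve is home: its stem tip within 4 mm of the stop bar (x of valve_gold_tip in the frame of cradle above 0.081 m), for 0.2 s.
2. the green button is pressed at least 4.5 mm down (value of joint button_green above 0.0045 m), for 0.05 s.
At the end, for the whole second after the job is handed in: The gold valve lies at rest in its lane with its stem tip within 4 mm of the stop bar's rest position and its axis within 5 mm of its height in the rail; all three buttons are up (under 1.5 mm); the four other valves are within 6 mm of where they were, the standing ones upright (x of valve_gold_tip in the frame of cradle above 0.081 m and height (world z) of valve_gold between 0.045 and 0.055 m and height (world z) of valve_gold_tip between 0.045 and 0.055 m and linear speed of valve_gold below 0.02 m/s and value of joint each of button_green, button_amber, button_red below 0.0015 m and distance of each of valve_bright, valve_dark, standing_a, standing_b from where it was at the start of the episode below 0.006 m and angle between each of standing_a, standing_b's own z axis and vertical below 0.1 rad); the robot touches nothing.
It fails at once if the green button is pressed while the gold valve is not home (value of joint button_green above 0.003 m and x of valve_gold_tip in the frame of cradle below 0.08 m).
It fails at once if the amber or the red button is pressed (value of joint any of button_amber, button_red above 0.002 m).
It fails at once if another valve is disturbed (moved more than 6 mm) (distance of any of valve_bright, valve_dark, standing_a, standing_b from where it was at the start of the episode above 0.006 m).
It fails at once if the gold valve is lifted out of its rail (more than 12 mm) (height (world z) of any of valve_gold, valve_gold_tip above 0.062 m).
It fails at once if the gold valve is pushed harder than 30 N, or the green button pressed harder than 40 N (contact force between the fingers and valve_gold above 30 N or contact force between the fingers and button_green_base above 40 N).
It also fails if it takes over 54 s, if anything falls off the work surface, if the arm or the gripper's body presses on something with over 40 N, if the wrist force passes 120 N, or if a joint passes its speed limit or range.

### The arm

A 7-joint arm with a two-finger parallel gripper is mounted at the origin on the work surface. World frame = base frame: x ahead of the robot, y to its left, z up, the work surface at z = 0. Lengths are in m, angles in rad, forces in N, time in s.
With the tool pointing down it reaches from about 0.425 to 0.875 m from the base axis. Payload 4.7 kg.
Tool frame: the origin (TCP) lies at the very end of the fingers, on their centre line; the grasp point (between the pads) lies behind it (ctrl.tcp_to_grasp is the y of the grasp point in the tool frame, in m); y points along the fingers, x is the direction in which the jaws open and shut, and the axes are right-handed (so a half turn about y gives the same grasp; the last joint's range is limited). The gripper opens to 87 mm and grips with 3 to 60 N. Pads are 19 mm wide; open, the fingers measure 117 mm over their backs; the gripper's body (75 mm by 190 mm) begins 51 mm behind the grasp point.
Start: joints at [1.342, 0.321, -0.07, 1.45, 0.023, 1.371, -0.057], TCP at [0.156, -0.631, 0.223] pointing down, gripper open.
Joint ranges: [-2.86, 2.86], [-0.3, 2.09], [-1.38, 1.24], [0.06, 2.45], [-1.56, 4.7], [0.09, 2.05], [-2.69, 2.69]. Speed limits (rad/s): [2.57, 2.57, 3.14, 3.14, 3.14, 3.14, 3.14].

### API

Orientations are given as a rotation vector (axis times angle).
In Python, from bench import ctrl, get_image, workorder gives the robot as it stands.
- The arm moves only by the tool drive_tool, never from a script. Its argument "increments" is text: rows parted by semicolons, each of 5 numbers parted by spaces: the shift along the tool's x, y, z in mm, then the turn about the tool's y in degrees, then the closure in counts, from 0 (fully open) to 255 (shut). In form: tx ty tz yaw fingers; .... A call has 1 to 20 rows; each row shifts and turns the commanded pose from where the row before left it, along the tool's axes as they then stand; what a row does not reach is not made up. A row lasts 1/8 s, in which the tool goes at most 62.5 mm and 10.7 degrees, less where a joint would pass 70% of its speed; a pose out of reach is approached as far as the arm can. A call is refused whole if a number of a shift passes 62.5 or a number of a turn 10.7, either way. A call with a gripper value outside its range is refused whole. The fingers move at their own pace and stop on an object; "squeeze" is the grip in N (left out, the last holds). Time passes only in rows, so rows that do not move let the fingers close. It gives the time, the measured TCP pose, the force and the opening at its end, in the units of the state.
- ctrl.get_state(): the state, without advancing time (a new reading comes with each control period).
- get_image(name): name is "scene" or "top" or "wrist"; returns a dict with "img" (480x640x3 uint8, red, green, blue), "mtx" (3x3 intrinsics, pixels), "camera_from_world" (4x4, takes a point from world to camera coordinates). Camera axes: x right, y up, looking along -z (the intrinsics and any distortion apply to the point x, -y, -z); pixel columns grow to the right and rows downward; lengths in m; the calibration is good to about 2 mm. The wrist camera is an equidistant fisheye: a pixel r from the principal point sees the ray r / f radians off the axis. A picture is of the moment at which its call begins. There is no depth.
- workorder.close_job(): hands the job in, once; it reports no verdict.
The state is a dict: "time": time; "joint_positions": joint angles; "qd": joint speeds; "joint_torque": joint torques, N m; "position": TCP position; "tool_rot": TCP orientation; "ft_force": force on the tool from outside, world axes, zero at the start; "torque": the same for the moment, N m; "grip_width": opening from 0.0 (shut) to 1.0 (fully open).
Only numpy, scipy, OpenCV 4.12 (cv2) and the standard library are available. Lean on these libraries where they do the work, as an engineer would, in place of code of your own. Each camera call takes 0.05 s, during which the arm holds its last target.

## Working session

There is one attempt and no reset: what is moved stays moved. The work goes in short steps, Python scripts to look and compute and a tool call to move; the robot and the scene stay as the last step left them, time stands still between calls to the robot, and variables do not carry over. Pictures are saved under pics/ and viewed, and the job is handed in when it is done.

Besides the shell and the picture viewer there is one more tool, called after "Call:" by a JSON object that holds its "fn" and its "kwargs", one argument or row to a line. drive_tool: Moves the arm, as the interface text tells. Its arguments: {"type":"object","properties":{"increments":{"type":"string"},"squeeze":{"type":"number"}},"required":["increments"]}

```bash
ls; mkdir -p pics; python3 - <<'E'
from bench import ctrl,get_image
import cv2,numpy as np
s=ctrl.get_state();print(s, ctrl.tcp_to_grasp)
for n in ["scene","top","wrist"]:
    d=get_image(n);cv2.imwrite(f"pics/{n}0.png",d["img"][:,:,::-1]);print(n,d["mtx"],d["camera_from_world"],[k for k in d])
E
```

```text
pics
{'time': 0.0, 'joint_positions': array([ 1.34209354,  0.3218344 , -0.07008814,  1.45167679,  0.02261959,
        1.37077977, -0.05687867]), 'qd': array([ 0.00034856,  0.00058589, -0.0006735 ,  0.00198643, -0.00088406,
        0.00031335, -0.00078571]), 'joint_torque': array([-8.37626408e-05, -4.91288245e+01, -4.03518649e-01, -3.12537754e+01,
       -6.35458692e-02,  4.36235487e-02,  1.78831206e-04]), 'position': array([ 0.15609048, -0.6304141 ,  0.22145323]), 'tool_rot': array([-1.31322384,  1.02959421, -1.0269685 ]), 'ft_force': array([-0.13995344,  0.08811055,  0.19767392]), 'torque': array([-0.0203233 , -0.00320617,  0.04422357]), 'grip_width': 0.9985671336622085} -0.0187
scene [[440.37003364   0.         316.65489815]
 [  0.         440.37003364 246.46765529]
 [  0.           0.           1.        ]] [[ 0.79039926  0.61255462  0.00677154 -0.43271523]
 [-0.42226681  0.53678993  0.73044323  0.2245305 ]
 [ 0.44380148 -0.58020119  0.68293984 -1.20591047]
 [ 0.          0.          0.          1.        ]] ['img', 'mtx', 'camera_from_world']
top [[527.51084513   0.         319.13398151]
 [  0.         527.51084513 246.2362169 ]
 [  0.           0.           1.        ]] [[ 1.14825713e-02 -9.99928683e-01  3.28314394e-03 -4.37373273e-02]
 [ 9.79755456e-01  1.19070764e-02  1.99843609e-01 -6.32768316e-01]
 [-1.99868450e-01  9.21959691e-04  9.79822307e-01 -9.21024818e-01]
 [ 0.00000000e+00  0.00000000e+00  0.00000000e+00  1.00000000e+00]] ['img', 'mtx', 'camera_from_world']
wrist [[371.64829954   0.         317.89179901]
 [  0.         371.64829954 243.14947623]
 [  0.           0.           1.        ]] [[ 0.23937099 -0.97092221 -0.00340505 -0.64989792]
 [ 0.92862788  0.22996482 -0.29114678  0.03527103]
 [ 0.28346391  0.06653007  0.95667234 -0.39259234]
 [ 0.          0.          0.          1.        ]] ['img', 'mtx', 'camera_from_world']
```

View pics/scene0.png

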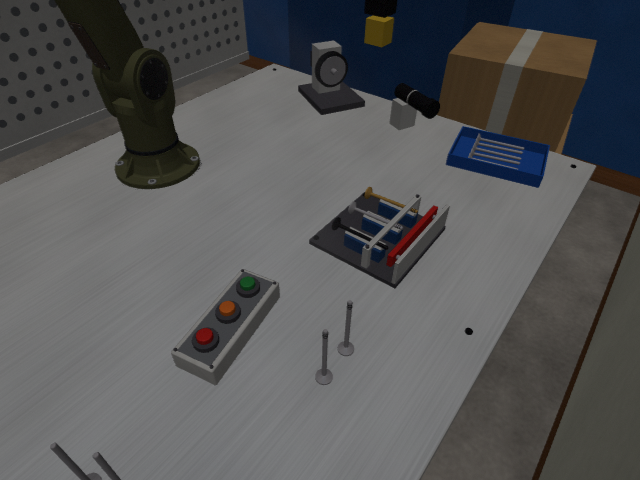

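View pics/top0.png

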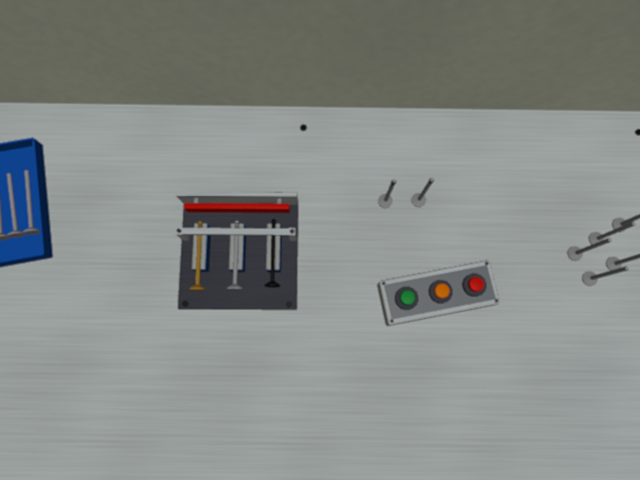

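View pics/wrist0.png

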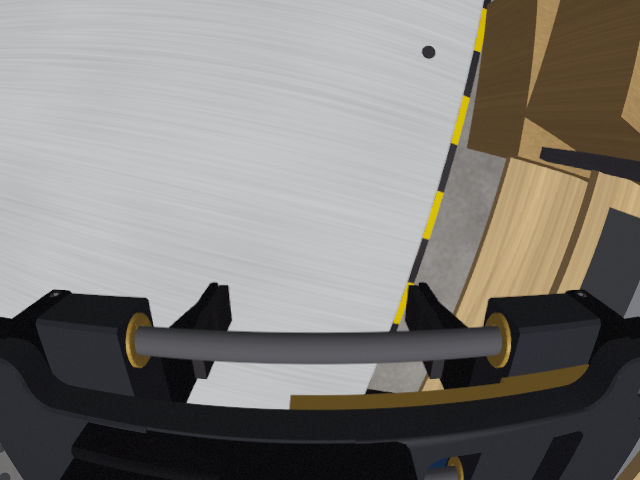

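The scene view shows the gold valve in the far lane, with its head at about (368,191). The green button is at (248,286). In the top view the gold head is at about (197,288), the red bar at (237,207) and the green button at (408,297). Next I'll measure these with masks from both views.

```bash
cat > h.py <<'E'
import cv2,numpy as np
def ray(d,px):
    K=d["mtx"];T=d["camera_from_world"];R=T[:3,:3]
    v=np.array([(px[0]-K[0,2])/K[0,0],(px[1]-K[1,2])/K[1,1],1.]);v=np.array([v[0],-v[1],-v[2]])
    w=R.T@v;return -R.T@T[:3,3],w/np.linalg.norm(w)
def wray(d,px):
    K=d["mtx"];T=d["camera_from_world"];R=T[:3,:3]
    x,y=px[0]-K[0,2],px[1]-K[1,2];r=np.hypot(x,y);th=r/K[0,0]
    v=np.array([np.sin(th)*x/r,-np.sin(th)*y/r,-np.cos(th)])
    return -R.T@T[:3,3],R.T@v
def onz(r,z): return r[0]+r[1]*(z-r[0][2])/r[1][2]
def tri(r1,r2):
    A=np.stack([r1[1],-r2[1]],1);t=np.linalg.lstsq(A,r2[0]-r1[0],rcond=None)[0]
    p,q=r1[0]+t[0]*r1[1],r2[0]+t[1]*r2[1];return (p+q)/2,np.linalg.norm(p-q)
def proj(d,P):
    c=d["camera_from_world"]@np.append(P,1);K=d["mtx"]
    return np.array([K[0,0]*c[0]/-c[2]+K[0,2],K[1,1]*-c[1]/-c[2]+K[1,2]])
R={"green":((45,120,40),(85,255,255)),"amber":((8,200,100),(15,255,255)),"gold":((14,110,80),(28,255,255)),"red":((0,200,80),(5,255,255))}
def blobs(d,c,mina=15,roi=None):
    h=cv2.cvtColor(d["img"],cv2.COLOR_RGB2HSV);m=cv2.inRange(h,*R[c])
    if c=="red": m|=cv2.inRange(h,(175,200,80),(180,255,255))
    if roi: 
        k=np.zeros_like(m);k[roi[1]:roi[3],roi[0]:roi[2]]=255;m&=k
    n,l,s,ce=cv2.connectedComponentsWithStats(m)
    return [(s[i,4],tuple(s[i,:4]),ce[i].round(1)) for i in range(1,n) if s[i,4]>=mina],m,l
E
python3 - <<'E'
from bench import get_image
from h import *
D={n:get_image(n) for n in["scene","top"]}
for n,roi in(("scene",(160,170,460,400)),("top",(160,170,520,340))):
    d=D[n]
    for c in R:print(n,c,blobs(d,c,8,roi)[0])
    x0,y0,x1,y1=(300,170,460,290) if n=="scene" else (165,180,305,320)
    cv2.imwrite(f"pics/{n}1.png",cv2.resize(d["img"][y0:y1,x0:x1,::-1],None,fx=5,fy=4 if n=="top" else 5,interpolation=cv2.INTER_CUBIC))
E
```

```text
scene green [(np.int32(162), (np.int32(240), np.int32(277), np.int32(15), np.int32(14)), array([246.9, 283.1]))]
scene amber [(np.int32(138), (np.int32(219), np.int32(301), np.int32(16), np.int32(12)), array([226.5, 306.6]))]
scene gold [(np.int32(109), (np.int32(365), np.int32(187), np.int32(40), np.int32(20)), array([382.3, 196.9]))]
scene red [(np.int32(318), (np.int32(388), np.int32(206), np.int32(50), np.int32(51)), array([411.6, 232.1])), (np.int32(170), (np.int32(196), np.int32(328), np.int32(16), np.int32(14)), array([203.7, 334.6]))]
top green [(np.int32(183), (np.int32(400), np.int32(290), np.int32(15), np.int32(15)), array([407.1, 297.1]))]
top amber [(np.int32(146), (np.int32(435), np.int32(284), np.int32(14), np.int32(14)), array([441.6, 290.3]))]
top gold [(np.int32(19), (np.int32(198), np.int32(221), np.int32(4), np.int32(6)), array([199.4, 223.5])), (np.int32(244), (np.int32(189), np.int32(235), np.int32(15), np.int32(55)), array([197.5, 267.8])), (np.int32(145), (np.int32(435), np.int32(284), np.int32(14), np.int32(14)), array([441.4, 290.5]))]
top red [(np.int32(621), (np.int32(185), np.int32(203), np.int32(104), np.int32(7)), array([236.3, 206.5])), (np.int32(159), (np.int32(469), np.int32(277), np.int32(14), np.int32(14)), array([475.6, 283.8]))]
```

View pics/scene1.png

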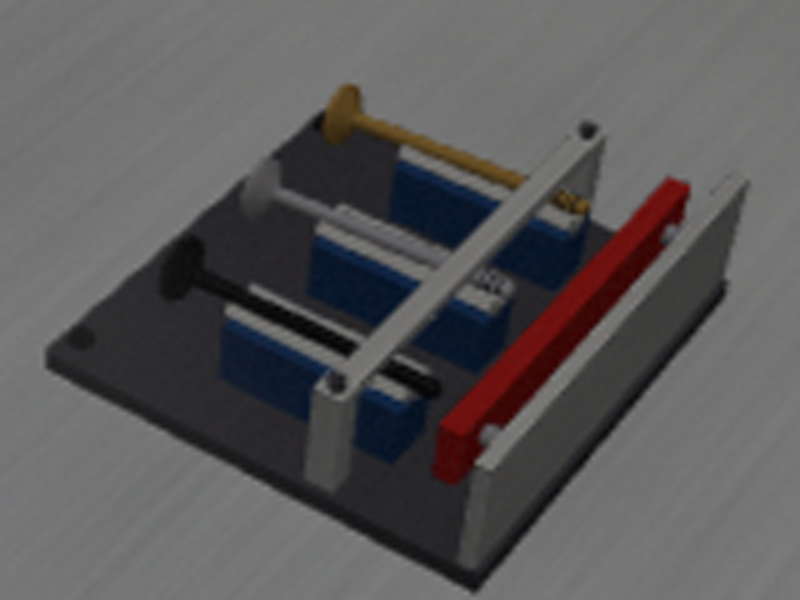

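View pics/top1.png

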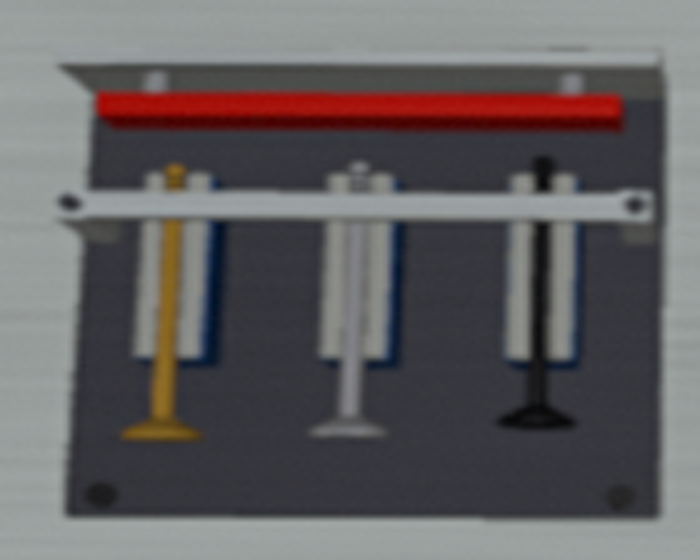

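In the crops, gold is the left (+y) lane, with a gap of roughly 20 mm to the bar. The keeper bolts give the cradle's pose: top view about (179,230.5) and (292,231), scene view about (417.6,196.2) and (367.4,246.4).

```bash
python3 - <<'E'
from bench import get_image
from h import *
S,T=get_image("scene"),get_image("top")
np.set_printoptions(precision=4,suppress=True)
def t(n,a,b):
    p,e=tri(ray(S,a),ray(T,b));print(n,p,"err",round(e,4));return p
L=t("boltL",(417.6,196.2),(179,230.5));Rr=t("boltR",(367.4,246.4),(292,231))
for n,a,b in(("green",(246.9,283.1),(407.1,297.1)),("amber",(226.5,306.6),(441.6,290.3)),("red",(203.7,334.6),(475.6,283.8)),
 ("headC",(300+340/5,170+113/5),(165+161/5,180+436/4)),("tip",(300+583/5,170+206/5),(165+176/5,180+166/4)),
 ("standA",(349.5,303),(394,182)),("standAalt",(349.5,303),(432,180)),("standB",(325,332),(394,182)),("standBalt",(325,332),(432,180)),
 ("barLfronttop",(300+665/5,170+180/5),(165+97/5,180+114/4)),("barRft",(300+437/5,170+425/5),(165+622/5,180+120/4))):t(n,a,b)
d=L-Rr;u=d/np.linalg.norm(d);yaw=np.arctan2(-u[0],u[1]);print("yaw",np.degrees(yaw),np.linalg.norm(d))
for z,a in((.066,(179,230.5)),(.066,(292,231)),):print("top onz",onz(ray(T,a),z))
print("green z",onz(ray(T,(407.1,297.1)),.067),onz(ray(T,(475.6,283.8)),.067))
# gold stem direction, from top view column centroids at z=.05
m=blobs(T,"gold",8,(160,170,230,340))[1]
P=[]
for y in range(236,283):
    xs=np.where(m[y])[0]
    if len(xs): P.append(onz(ray(T,(xs.mean(),y)),.052)[:2])
P=np.array(P);k=np.polyfit(P[:,0],P[:,1],1);print("stem yaw",np.degrees(np.arctan(k[0])),"line y=",k, P[[0,-1]])
ys=np.where(m.any(1))[0];print(ys.min(),ys.max(), onz(ray(T,(196.7,ys.max()+.5)),.05), onz(ray(T,(200,ys.min()-.5)),.052))
for c in((185,209.5),(289,209.5)):print("bar front bottom z.035",onz(ray(T,c),.035))
for c in((185,203),(289,203)):print("bar far top z.065",onz(ray(T,c),.065))
E
```

```text
boltL [0.6606 0.2274 0.0637] err 0.0008
boltR [0.6622 0.0154 0.0642] err 0.0011
green [ 0.5402 -0.1997  0.0595] err 0.0012
amber [ 0.5532 -0.2629  0.0626] err 0.001
red [ 0.5661 -0.3265  0.0617] err 0.0012
headC [0.5526 0.1908 0.046 ] err 0.0001
tip [0.6805 0.1906 0.0533] err 0.0006
standA [ 0.7415 -0.1688  0.123 ] err 0.0021
standAalt [ 0.7467 -0.2154  0.1684] err 0.0414
standB [ 0.7399 -0.1916  0.0769] err 0.0443
standBalt [ 0.7453 -0.2373  0.1243] err 0.0011
barLfronttop [0.7038 0.2204 0.0608] err 0.0002
barRft [0.7044 0.0217 0.0607] err 0.0022
yaw 0.44220055761773597 0.21204952828850235
top onz [0.6597 0.2265 0.066 ]
top onz [0.6613 0.0149 0.066 ]
green z [ 0.5398 -0.198   0.067 ] [ 0.5657 -0.3244  0.067 ]
stem yaw 0.6058207280875038 line y= [0.0106 0.1846] [[0.6527 0.1918]
 [0.5649 0.1905]]
221 289 [0.5511 0.1907 0.05  ] [0.683  0.1916 0.052 ]
bar front bottom z.035 [0.709 0.226 0.035]
bar front bottom z.035 [0.7116 0.0233 0.035 ]
bar far top z.065 [0.7136 0.2189 0.065 ]
bar far top z.065 [0.716  0.0218 0.065 ]
```

```bash
cat >> h.py <<'E'
from scipy.spatial.transform import Rotation as Ro
def toolmove(s,P):
    R=Ro.from_rotvec(s["tool_rot"]).as_matrix();return R.T@(np.array(P)-s["position"])*1000
E
python3 - <<'E'
from bench import ctrl,get_image
from h import *
np.set_printoptions(precision=3,suppress=True)
s=ctrl.get_state();R=Ro.from_rotvec(s["tool_rot"]).as_matrix();print(R)
W=get_image("wrist");T=W["camera_from_world"];print("cam",-T[:3,:3].T@T[:3,3])
for z in(0.,):
  a=np.degrees(np.arctan2(R[1,0],R[0,0]));print("tool x heading",a)
E
```

```text
[[ 0.24  -0.     0.971]
 [-0.971  0.     0.24 ]
 [-0.    -1.    -0.   ]]
cam [ 0.234 -0.613  0.384]
tool x heading -76.08512854280023
```

Call:
{"fn": "drive_tool", "kwargs": {
  "increments": "0 0 0 6.7 255; 0 0 0 6.7 255; -28 0 43 0 255; -28 0 43 0 255; -28 0 43 0 255; -28 0 43 0 255; -28 0 43 0 255; -28 0 43 0 255; -28 0 43 0 255; -28 0 43 0 255; 0 0 0 0 255",
  "squeeze": 10
}}

```text
time: 1.78
position: [0.5031, -0.3986, 0.2225]
tool_rot: [-1.214, 1.195, -1.195]
ft_force: [-0.4, -0.1, -0.6]
grip_width: 0.007
```

Call:
{"fn": "drive_tool", "kwargs": {
  "increments": "-50 0 0 0 255; -50 0 0 0 255; -50 0 0 0 255; -50 0 0 0 255; -50 0 0 0 255; -50 0 0 0 255; -50 0 0 0 255; -50 0 0 0 255; -50 0 0 0 255; -50 0 0 0 255; -50 0 0 0 255; -40 0 0 0 255; 0 0 0 0 255; 0 0 0 0 255"
}}

```text
time: 3.52
position: [0.4933, 0.1845, 0.2224]
tool_rot: [-1.214, 1.203, -1.205]
ft_force: [0.4, -0.4, 0.7]
grip_width: 0.006
```

```bash
python3 - <<'E'
from bench import ctrl,get_image
from h import *
np.set_printoptions(precision=4,suppress=True)
d=get_image("wrist");cv2.imwrite("pics/wrist2.png",d["img"][:,:,::-1])
s=ctrl.get_state();R=Ro.from_rotvec(s["tool_rot"]).as_matrix();print(R,s["position"])
print(blobs(d,"gold",15)[0],blobs(d,"red",50)[0])
E
```

```text
[[ 0.0063 -0.0001  1.    ]
 [-1.     -0.0013  0.0063]
 [ 0.0013 -1.     -0.0001]] [0.4934 0.184  0.2224]
[(np.int32(38), (np.int32(307), np.int32(15), np.int32(9), np.int32(5)), array([311.1,  17.3])), (np.int32(49), (np.int32(308), np.int32(21), np.int32(8), np.int32(7)), array([311.6,  24. ])), (np.int32(1133), (np.int32(296), np.int32(43), np.int32(32), np.int32(116)), array([311.5, 110.2])), (np.int32(300), (np.int32(296), np.int32(319), np.int32(7), np.int32(59)), array([298.5, 348.2])), (np.int32(280), (np.int32(334), np.int32(319), np.int32(7), np.int32(59)), array([337.2, 348.1])), (np.int32(5434), (np.int32(114), np.int32(382), np.int32(347), np.int32(28)), array([301.8, 397.2]))] [(np.int32(877), (np.int32(357), np.int32(0), np.int32(137), np.int32(14)), array([449.1,   4. ]))]
```

View pics/wrist2.png

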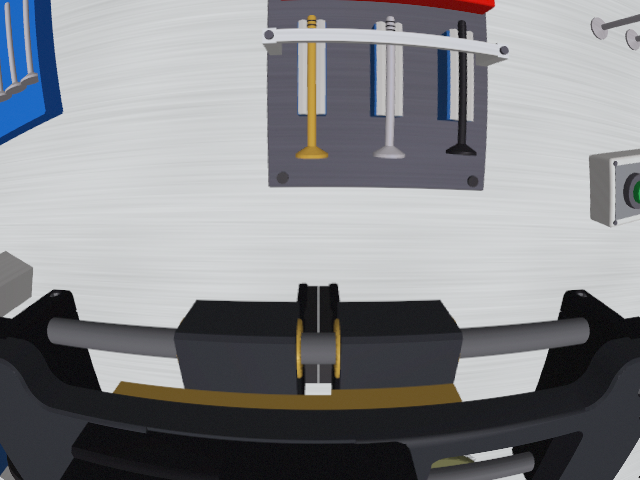

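The wrist view shows the gold head at (311,157), the stem tip at (312,15), and the closed fingers at about (318,290).

```bash
python3 - <<'E'
from bench import ctrl,get_image
from h import *
np.set_printoptions(precision=4,suppress=True)
d=get_image("wrist");T=get_image("top")
cv2.imwrite("pics/top2.png",T["img"][:,:,::-1])
for n,a,b in(("head",(311.5,158),(196.9,289)),("tip",(312,15),(200,221)),("boltL",(269,35),(179,230.5)),("boltR",(504,50),(292,231))):
    print(n,tri(wray(d,a),ray(T,b)),"z50",onz(wray(d,a),.05),"z65",onz(wray(d,a),.064))
c=np.array([ctrl.get_state()["position"]]);print(c)
# finger cross-section at tip z
for p in((301,290),(337,290),(318,286)):print(onz(wray(d,p),.2224))
E
```

```text
head (array([0.5515, 0.189 , 0.0556]), np.float64(0.00038765490057775004)) z50 [0.5513 0.1889 0.05  ] z65 [0.5523 0.1887 0.064 ]
tip (array([0.6792, 0.1889, 0.0636]), np.float64(0.00018971147049409931)) z50 [0.6838 0.1891 0.05  ] z65 [0.6792 0.1889 0.064 ]
boltL (array([0.6574, 0.2237, 0.0769]), np.float64(0.0005253502677076389)) z50 [0.6651 0.2273 0.05  ] z65 [0.6612 0.2254 0.064 ]
boltR (array([0.6612, 0.0148, 0.0686]), np.float64(0.0008789747144078274)) z50 [0.6668 0.0049 0.05  ] z65 [0.6629 0.0124 0.064 ]
[[0.4934 0.1841 0.2224]]
[0.5009 0.191  0.2224]
[0.501  0.1738 0.2224]
[0.503  0.1829 0.2224]
```

Call:
{"fn": "drive_tool", "kwargs": {
  "increments": "-3 30 0 0 255; -3 30 0 0 255; 0 30 0 0 255; 0 30 0 0 255; 0 30 0 0 255; 0 32 0 0 255; 0 0 0 0 255; 0 0 0 0 255; 0 0 20 0 255; 0 0 12 0 255; 0 0 0 0 255; 0 0 0 0 255"
}}

```text
time: 5.18
position: [0.5245, 0.1925, 0.0407]
tool_rot: [-1.214, 1.203, -1.202]
ft_force: [-1.1, -0.0, -0.4]
grip_width: 0.005
```

```bash
python3 - <<'E'
from bench import ctrl,get_image
from h import *
d=get_image("wrist");t=get_image("scene");print(ctrl.get_state()["position"],ctrl.get_state()["ft_force"])
a=cv2.resize(t["img"][150:270,300:460,::-1],(640,480),interpolation=cv2.INTER_CUBIC)
cv2.imwrite("pics/w3.png",d["img"][:,:,::-1]);cv2.imwrite("pics/s3.png",a)
E
```

```text
[0.52426696 0.19250356 0.04054737] [-0.25165654 -1.07029121 -0.37206243]
```

View pics/w3.png

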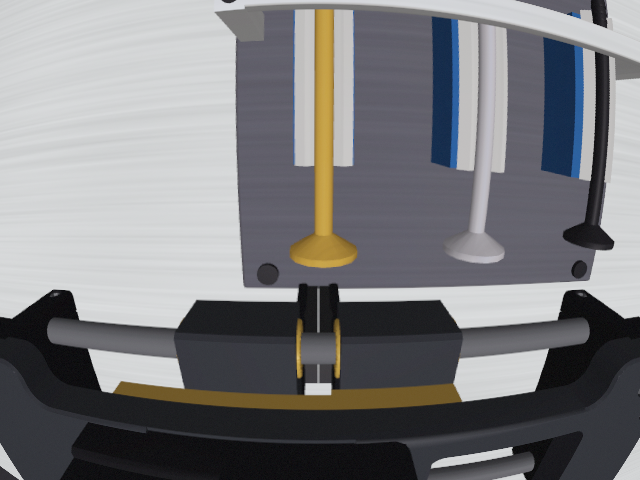

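View pics/s3.png

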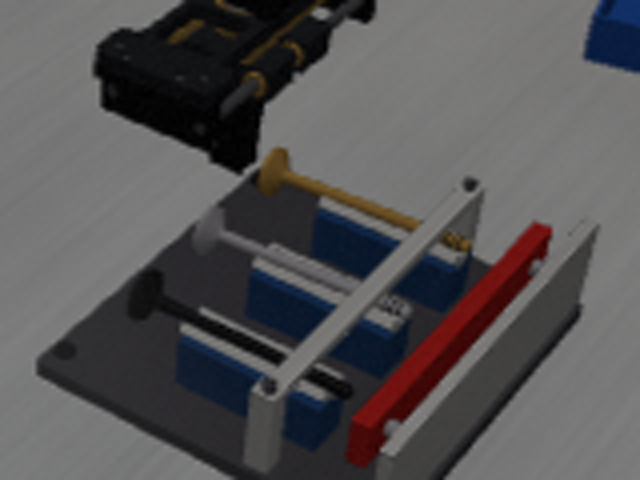

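The fingers sit just behind the gold head at the right height, about 2 mm to its left. I'll centre them and close in gently.

Call:
{"fn": "drive_tool", "kwargs": {
  "increments": "2 0 4 0 255; 0 0 3 0 255; 0 0 3 0 255; 0 0 1 0 255; 0 0 1 0 255; 0 0 1 0 255; 0 0 1 0 255; 0 0 1 0 255; 0 0 1 0 255"
}}

```text
time: 6.4
position: [0.5409, 0.1905, 0.0405]
tool_rot: [-1.214, 1.203, -1.203]
ft_force: [-0.8, -0.2, 1.0]
grip_width: 0.004
```

Call:
{"fn": "drive_tool", "kwargs": {
  "increments": "0 0 1 0 255; 0 0 1 0 255; 0 0 1 0 255; 0 0 1 0 255; 0 0 1 0 255; 0 0 1 0 255"
}}

```text
time: 7.15
position: [0.547, 0.1906, 0.0405]
tool_rot: [-1.214, 1.203, -1.203]
ft_force: [-1.4, -0.9, 0.6]
grip_width: 0.006
```

```bash
cat > look.py <<'E'
import sys
from bench import ctrl,get_image
from h import *
T=get_image("top");s=ctrl.get_state();print(s["position"].round(4),s["ft_force"].round(2))
W=get_image("wrist");cv2.imwrite(f"pics/w_{sys.argv[1]}.png",W["img"][:,:,::-1])
cv2.imwrite(f"pics/t_{sys.argv[1]}.png",cv2.resize(T["img"][180:320,165:305,::-1],(560,560),interpolation=cv2.INTER_CUBIC))
m=blobs(T,"gold",8,(160,170,230,340))[1];ys=np.where(m.any(1))[0];print("tip",ys.min(),onz(ray(T,(200,ys.min()-.5)),.052))
E
python3 look.py 4
```

```text
[0.5471 0.1906 0.0405] [-0.84  0.39  0.58]
tip 218 [0.68892702 0.19191407 0.052     ]
```

View pics/w_4.png

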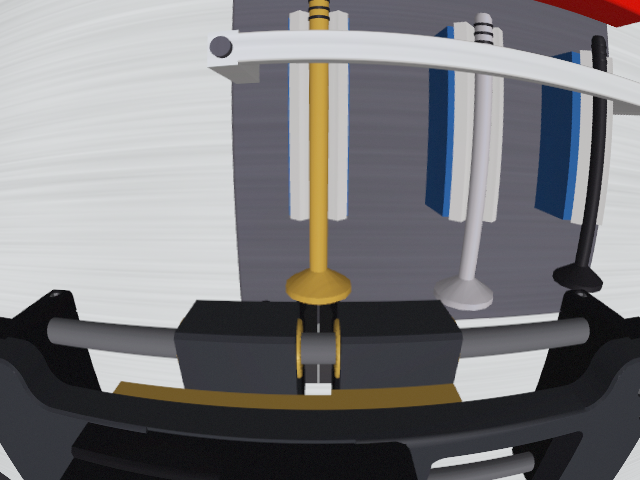

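The gold tip has moved from row 221 to 218, so the valve is sliding with about 15 mm left.

Call:
{"fn": "drive_tool", "kwargs": {
  "increments": "0 0 1 0 255; 0 0 1 0 255; 0 0 1 0 255; 0 0 1 0 255; 0 0 1 0 255; 0 0 1 0 255; 0 0 1 0 255; 0 0 1 0 255; 0 0 1 0 255; 0 0 1 0 255; 0 0 1 0 255"
}}

```text
time: 8.62
position: [0.5581, 0.1905, 0.0405]
tool_rot: [-1.213, 1.203, -1.203]
ft_force: [-1.5, -0.7, 0.5]
grip_width: 0.008
```

Call:
{"fn": "drive_tool", "kwargs": {
  "increments": "0 0 1 0 255; 0 0 1 0 255; 0 0 0 0 255"
}}

```text
time: 9.0
position: [0.5602, 0.1907, 0.0405]
tool_rot: [-1.213, 1.202, -1.203]
ft_force: [-0.8, -0.9, -0.3]
grip_width: 0.008
```

```bash
python3 look.py 5
```

```text
[0.5602 0.1908 0.0405] [ 0.61 -0.14 -0.3 ]
tip 212 [0.70077532 0.19258484 0.052     ]
```

View pics/w_5.png

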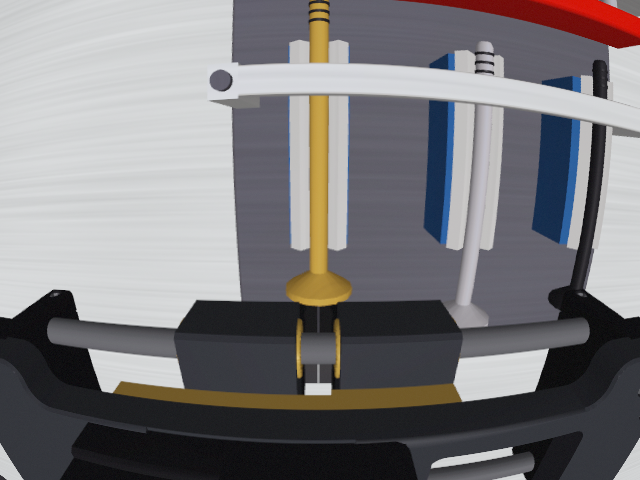

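View pics/t_5.png

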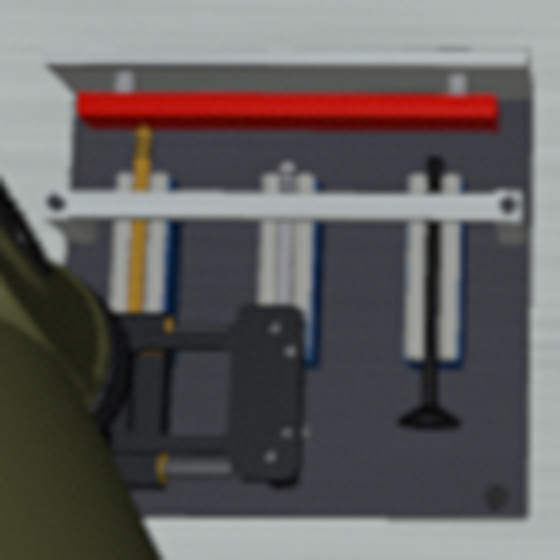

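In the top view the gold tip is almost at the red bar. I'll keep creeping forward until the bar's preload shows in the force.

Call:
{"fn": "drive_tool", "kwargs": {
  "increments": "0 0 1 0 255; 0 0 1 0 255; 0 0 0 0 255"
}}

```text
time: 9.48
position: [0.5621, 0.1908, 0.0405]
tool_rot: [-1.213, 1.202, -1.203]
ft_force: [-0.4, 1.3, -0.0]
grip_width: 0.006
```

Call:
{"fn": "drive_tool", "kwargs": {
  "increments": "0 0 1 0 255; 0 0 0.5 0 255; 0 0 0 0 255"
}}

```text
time: 9.85
position: [0.5633, 0.1908, 0.0405]
tool_rot: [-1.214, 1.203, -1.202]
ft_force: [-1.0, -0.3, 0.2]
grip_width: 0.007
```

Call:
{"fn": "drive_tool", "kwargs": {
  "increments": "0 0 0.5 0 255; 0 0 0.5 0 255; 0 0 0 0 255"
}}

```text
time: 10.22
position: [0.5634, 0.1908, 0.0404]
tool_rot: [-1.215, 1.204, -1.202]
ft_force: [-5.0, 0.6, 3.5]
grip_width: 0.004
```

```bash
python3 look.py 6; python3 -c "
from bench import ctrl,get_image
import numpy as np
f=[]
for i in range(4): get_image('top');f.append(ctrl.get_state()['ft_force'])
print(np.mean(f,0))"
```

```text
[0.5634 0.1908 0.0404] [-5.11 -0.25  3.81]
tip 210 [0.70473713 0.19280914 0.052     ]
[-4.57773111 -0.74382061  3.70029401]
```

View pics/t_6.png

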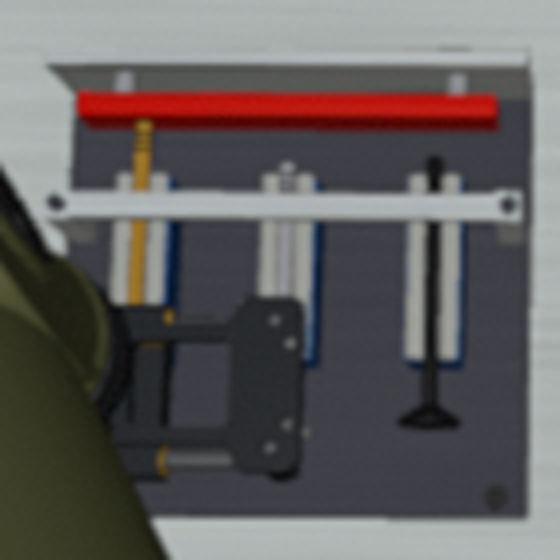

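The bar's preload shows: 5 N on the fingers, x stalled, and the tip at about 0.7047 against a home of 0.704. I'll back off slowly and check.

Call:
{"fn": "drive_tool", "kwargs": {
  "increments": "0 0 -0.5 0 255; 0 0 -0.5 0 255; 0 0 -1 0 255; 0 0 -1 0 255; 0 0 -2 0 255; 0 0 -5 0 255; 0 0 -10 0 255; 0 0 -20 0 255; 0 0 -20 0 255; 0 0 0 0 255; 0 -20 0 0 255; 0 -40 0 0 255; 0 -40 0 0 255; 0 -40 0 0 255; 0 0 0 0 255"
}}

```text
time: 12.4
position: [0.5077, 0.1915, 0.1857]
tool_rot: [-1.205, 1.197, -1.205]
ft_force: [0.5, -0.0, -0.2]
grip_width: 0.004
```

```bash
python3 look.py 7; python3 - <<'E'
from bench import ctrl,get_image
from h import *
W=get_image("wrist");T=get_image("top");print(ctrl.get_state()["position"],ctrl.get_state()["ft_force"])
m=blobs(T,"gold",8,(160,170,230,340))[1]
ys=np.where(m.any(1))[0];print(ys.min(),ys.max(), onz(ray(T,(196.7,ys.max()+.5)),.05))
E
```

```text
[0.5064 0.1908 0.1834] [-0.03  1.16 -0.5 ]
tip 210 [0.70473713 0.19280914 0.052     ]
[0.50417968 0.18985644 0.17998732] [-0.16256512  0.09877903 -0.86973087]
210 328 [0.47935407 0.18653808 0.05      ]
```

View pics/w_7.png

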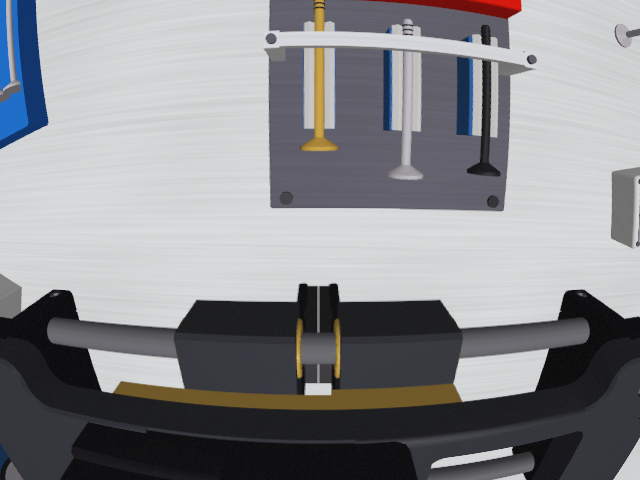

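View pics/t_7.png

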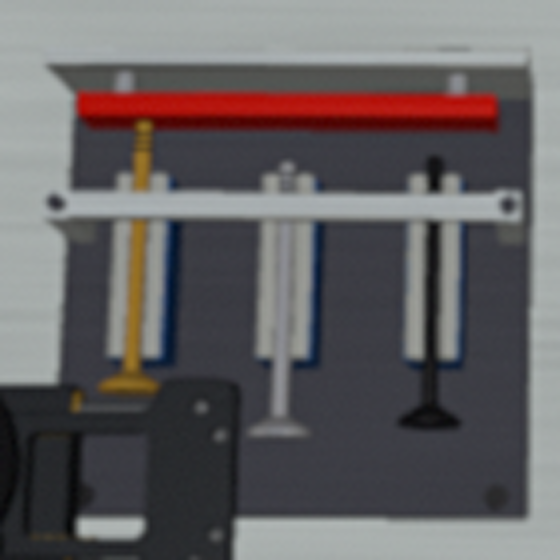

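The gold valve stays home after release, with its tip at the bar and the others undisturbed. Next I'll move over to the green button.

Call:
{"fn": "drive_tool", "kwargs": {
  "increments": "48 0 0 0 255; 48 0 0 0 255; 48 0 0 0 255; 48 0 0 0 255; 48 0 0 0 255; 48 0 0 0 255; 48 0 0 0 255; 48 0 0 0 255; 0 0 -20 0 255; 0 0 0 0 255; 0 0 0 0 255"
}}

```text
time: 13.98
position: [0.4882, -0.1931, 0.1801]
tool_rot: [-1.214, 1.202, -1.201]
ft_force: [0.1, 0.8, 0.1]
grip_width: 0.004
```

```bash
python3 look.py 8; python3 - <<'E'
from bench import ctrl,get_image
from h import *
np.set_printoptions(precision=4,suppress=True)
W=get_image("wrist");T=get_image("top");S=get_image("scene");s=ctrl.get_state();print(s["position"],s["ft_force"])
m=blobs(T,"gold",8,(160,170,230,340))[1]
ys=np.where(m.any(1))[0];print("gold head",ys.max(), onz(ray(T,(196.7,ys.max()+.5)),.05))
for c in("green","amber"):
    a=blobs(W,c,60)[0];b=blobs(T,c,60,(300,240,520,340))[0];e=blobs(S,c,60,(160,240,300,400))[0];print(c,a,b,e)
    for w in a:
        print(" z67",onz(wray(W,w[2]),.067),"z66 top", [onz(ray(T,x[2]),.067) for x in b],"tri wt",[tri(wray(W,w[2]),ray(T,x[2])) for x in b],"ws",[tri(wray(W,w[2]),ray(S,x[2])) for x in e])
E
```

```text
[ 0.4885 -0.193   0.1803] [-0.31  1.05 -0.7 ]
tip 210 [0.70473713 0.19280914 0.052     ]
[ 0.4883 -0.1934  0.1805] [ 0.4276  0.3024 -0.0189]
gold head 277 [0.5736 0.192  0.05  ]
green [(np.int32(1031), (np.int32(310), np.int32(152), np.int32(36), np.int32(37)), array([327.5, 169.7]))] [] [(np.int32(167), (np.int32(240), np.int32(277), np.int32(15), np.int32(14)), array([247.1, 283.2]))]
 z67 [ 0.5418 -0.2006  0.067 ] z66 top [] tri wt [] ws [(array([ 0.5411, -0.2007,  0.0607]), np.float64(4.30164449618726e-05))]
amber [(np.int32(68), (np.int32(393), np.int32(138), np.int32(16), np.int32(33)), array([396.9, 152.5]))] [] [(np.int32(140), (np.int32(220), np.int32(301), np.int32(15), np.int32(12)), array([226.7, 306.5]))]
 z67 [ 0.5561 -0.2522  0.067 ] z66 top [] tri wt [] ws [(array([ 0.5525, -0.2575,  0.0567]), np.float64(0.00869555540386155))]
```

View pics/w_8.png

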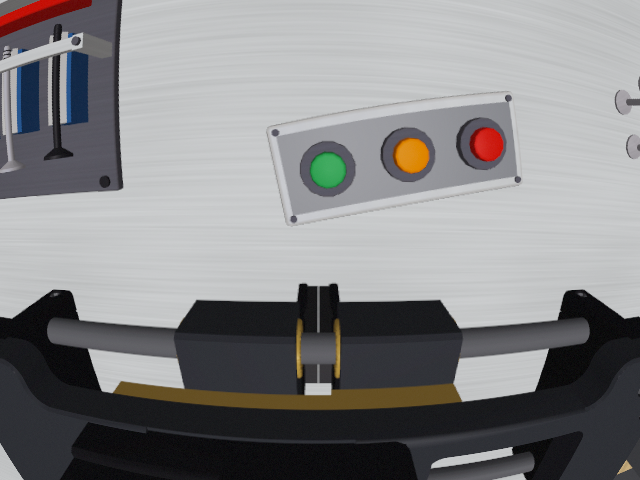

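The wrist view shows green at (327.5,170), which puts it at about (0.541, -0.200). The gold head face reads x = 0.5736, which is home. I'll centre over green and come down.

Call:
{"fn": "drive_tool", "kwargs": {
  "increments": "3 0 26 0 255; 4 0 27 0 255; 0 25 0 0 255; 0 25 0 0 255; 0 25 0 0 255; 0 15 0 0 255; 0 8 0 0 255; 0 0 0 0 255; 0 0 0 0 255"
}}

```text
time: 15.35
position: [0.5416, -0.2007, 0.0835]
tool_rot: [-1.213, 1.201, -1.204]
ft_force: [0.6, -1.1, -0.2]
grip_width: 0.01
```

```bash
python3 - <<'E'
from bench import ctrl,get_image
from h import *
S=get_image("scene");W=get_image("wrist");s=ctrl.get_state();print(s["position"],s["ft_force"])
cv2.imwrite("pics/s9.png",np.hstack([cv2.resize(S["img"][230:390,170:300,::-1],(390,480)),cv2.resize(W["img"][120:400,200:440,::-1],(410,480))]))
E
```

```text
[ 0.5415655  -0.20077479  0.08348644] [-0.3968406   0.21356237  0.39966283]
```

View pics/s9.png

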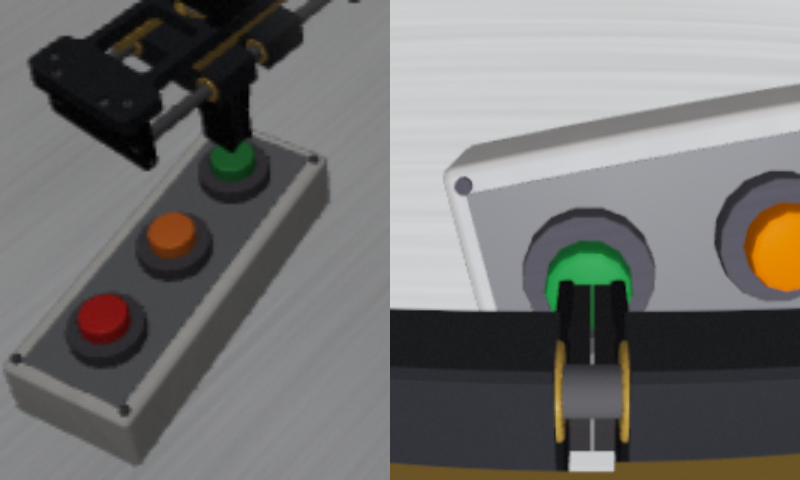

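The fingers are centred over the green button. Now I'll press it slowly.

Call:
{"fn": "drive_tool", "kwargs": {
  "increments": "0 5 0 0 255; 0 4 0 0 255; 0 3 0 0 255; 0 2 0 0 255; 0 1 0 0 255; 0 1 0 0 255; 0 1 0 0 255; 0 1 0 0 255; 0 0 0 0 255"
}}

```text
time: 16.58
position: [0.5409, -0.2005, 0.0646]
tool_rot: [-1.214, 1.203, -1.203]
ft_force: [-2.4, 1.4, 2.4]
grip_width: 0.003
```

Call:
{"fn": "drive_tool", "kwargs": {
  "increments": "0 1 0 0 255; 0 1 0 0 255; 0 1 0 0 255; 0 0 0 0 255"
}}

```text
time: 17.08
position: [0.5409, -0.2005, 0.0616]
tool_rot: [-1.214, 1.203, -1.203]
ft_force: [-2.3, 1.2, 4.1]
grip_width: 0.006
```

Call:
{"fn": "drive_tool", "kwargs": {
  "increments": "0 0.6 0 0 255; 0 0 0 0 255; 0 0 0 0 255"
}}

```text
time: 17.45
position: [0.5409, -0.2005, 0.0614]
tool_rot: [-1.214, 1.203, -1.203]
ft_force: [-3.4, 1.2, 6.9]
grip_width: 0.004
```

Call:
{"fn": "drive_tool", "kwargs": {
  "increments": "0 0.6 0 0 255; 0 0.4 0 0 255; 0 0 0 0 255"
}}

```text
time: 17.82
position: [0.541, -0.2005, 0.0613]
tool_rot: [-1.214, 1.203, -1.203]
ft_force: [-5.6, 2.4, 11.8]
grip_width: 0.001
```

It has bottomed: z stalls at 0.0613 and the force rises to 12 N. Now I'll release and move clear.

Call:
{"fn": "drive_tool", "kwargs": {
  "increments": "0 -1 0 0 255; 0 -1 0 0 255; 0 -2 0 0 255; 0 -2 0 0 255; 0 -4 0 0 255; 0 -10 0 0 255; 0 -30 0 0 255; 0 -40 0 0 255; 0 -40 0 0 255; 0 0 -40 0 255; 0 0 -20 0 255; 0 0 0 0 255; 0 0 0 0 255; 0 0 0 0 255"
}}

```text
time: 19.58
position: [0.4818, -0.2007, 0.1899]
tool_rot: [-1.213, 1.202, -1.202]
ft_force: [-0.7, -0.7, -0.0]
grip_width: 0.004
```

```bash
python3 look.py 10; python3 - <<'E'
from bench import ctrl,get_image
from h import *
T=get_image("top");S=get_image("scene");s=ctrl.get_state();print(s["position"],s["ft_force"],s["time"],abs(s["qd"]).max())
cv2.imwrite("pics/s10.png",S["img"][:,:,::-1])
m=blobs(T,"gold",8,(160,170,230,340))[1]
ys=np.where(m.any(1))[0];print("gold",ys.min(),ys.max(), onz(ray(T,(196.7,ys.max()+.5)),.05))
for c in("green","amber","red"):print(c,blobs(S,c,60,(160,240,300,400))[0])
S0=cv2.imread("pics/scene0.png");df=cv2.absdiff(S0,S["img"][:,:,::-1]).max(2)>40
print("diff standing",df[290:390,300:370].sum(),"bright/dark",df[200:245,330:400].sum())
T0=cv2.imread("pics/top0.png");print("top diff",(cv2.absdiff(T0,T["img"][:,:,::-1]).max(2)>40)[190:320,220:300].sum())
E
```

```text
[ 0.4817 -0.2008  0.1898] [ 0.25 -0.01  0.66]
tip 210 [0.70473713 0.19280914 0.052     ]
[ 0.48126324 -0.20083191  0.18968793] [ 0.00713962 -0.24159467  0.08512305] 19.775 0.005796993627607288
gold 210 277 [0.57363604 0.19199354 0.05      ]
green [(np.int32(166), (np.int32(240), np.int32(277), np.int32(15), np.int32(14)), array([247. , 283.2]))]
amber [(np.int32(138), (np.int32(220), np.int32(301), np.int32(15), np.int32(12)), array([226.6, 306.6]))]
red [(np.int32(175), (np.int32(196), np.int32(328), np.int32(17), np.int32(14)), array([203.8, 334.7]))]
diff standing 0 bright/dark 1
top diff 0
```

View pics/s10.png

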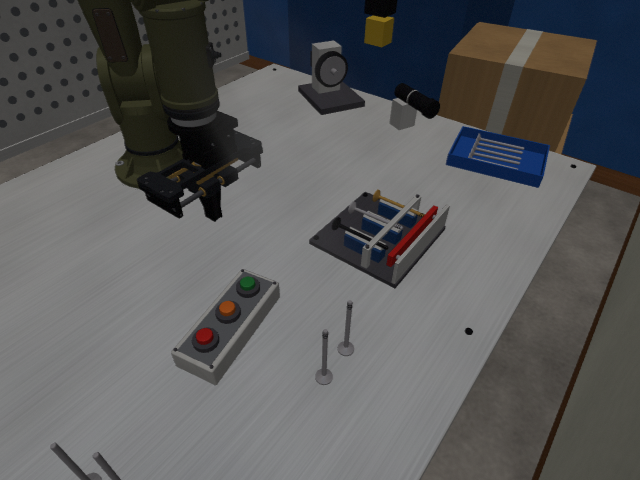

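View pics/t_10.png

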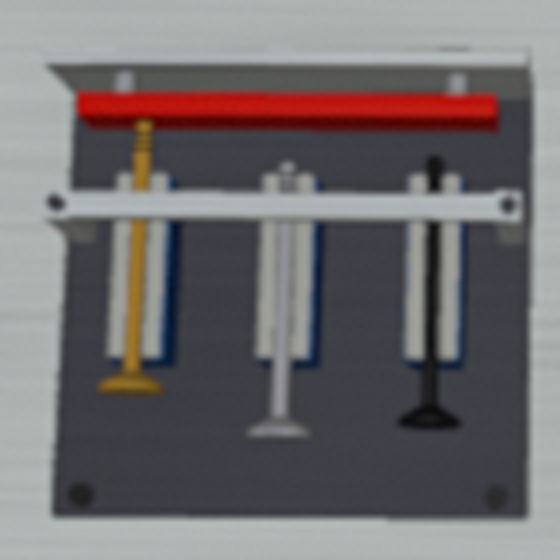

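The gold valve is home at the bar, all three buttons are up, the standing valves haven't changed, and the arm is clear.

```bash
python3 -c "
from bench import workorder;print(workorder.close_job())"
```

```text
the job is handed in; nothing more can be done
None
```

I pushed the gold valve home against the red stop bar, pressed the green button fully down and released it, and handed the job in at about 20 s of robot time. The hand-in reports no verdict.

- **Gold valve:** I pushed it with closed fingertips until the bar's spring force showed, about 5 N with the motion stalled. After the arm let go, the head face measured x = 0.5736 m against a home position of about 0.574 m. The tip measured about 0.7047 m against the bar at about 0.704 m.
- **Green button:** it stopped moving at z = 0.0613 m, with 11.8 N upward on the fingers (about 13 N with the sideways part). After release, all three buttons looked the same as at the start.
- **Other valves:** comparing the start and end images showed no change in the standing valves or, from above, the bright and dark ones. The scene view differed by one pixel there, which I took as noise.
- **Arm:** it ended clear of everything, with almost no force on the tool.

One check disagreed slightly: measuring from two views put the button tops at 60–63 mm high and the gold axis at 46–64 mm, against 67 and 50 mm in the text. Contact with the button and the 61.3 mm bottom fit the text, so I used its heights.

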